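# Switch on the lamp and draw out the microscope boom to its marker

## Task

Switch on the microscope lamp at its controller by pressing the three keys fully down, one at a time: first the round key, then the square one, then the oblong one. Then pinch the boom's upright grip so that the lock button in its side is squeezed in, draw the telescoping boom out until its pointer stands over the marker clip on the scale, and finish while still holding it there at rest with the button squeezed fully in, for a spring would pull it back. Leave the tray, the fossil, the jar and the brush where they are.

Things in the scene. Friction and masses are not known exactly. Their poses are not given: they have to be found in the camera images.
- stand: Boom stand, fixed: white foot 170 x 170 x 20 mm, column 235 mm high, black clamp, and a level white sleeve 40 mm wide, 36 mm high, its axis 160 mm up. Origin on the table under the sleeve, 20 mm ahead of the column; x is the direction in which the boom is drawn out, y level across it towards scale and lock button, z up. Sleeve mouth at x = 130 mm; scale from x = 90 to 420 mm.
- boom (a joint): How far the boom is drawn out of the sleeve, m: 0 home (start, locked), at most 0.15. A steel bar 26 x 24 mm with an upright grip, a pointer and a microscope head at its end (60 mm wide, down to 92 mm above the table, eyepieces up to 226 mm). Locked at home until the button is in by 4 mm; drawn out, a spring and friction oppose it with 4 to 7 N and it slides home if let go.
- boom_lock (a joint): How far the lock button is pressed into the grip, m: 0 out, 0.006 fully in; about 8 N takes it fully in.
- grip_pinch (a point): Middle of the boom's upright black grip at the lock button's height, 210 mm up. The grip is 32 mm along the boom, 30 mm across, from 172 to 234 mm up, 34 mm clear of the sleeve at home. Axes as the stand's. Pinch it from above, fingers closing along y: 38 mm wide over the button, 32 mm with it in. Nothing is higher than 180 mm within 100 mm to either side (y) of it.
- lock_face (a point): Middle of the outer face of the round grey lock button, 20 mm across, on the +y side of the grip, 210 mm above the table; it stands 8 mm proud and is pressed towards -y, squarely into the grip.
- pointer (a point): Tip of the boom's dark pointer, 4 mm wide along the boom. It moves with the boom, 45 mm beyond the grip's middle and 40 mm to the +y side of the boom's axis, and passes 5 mm above the clip, over the scale (173 mm above the table). Axes as the stand's.
- marker: Dark steel marker clip, 12 mm along the scale, 26 mm across, 4 mm high, fixed on the white scale with black ticks every 10 mm that runs along the boom's +y side (top 164 mm up). Origin in the middle of its underside, axes as the stand's: x is the way the boom is drawn out. Drawing the boom out by 55 to 135 mm brings the pointer over it.
- panel: Lamp controller, fixed: grey box 90 x 190 x 30 mm high with three white keys in a row along its y axis, 56 mm apart, in any order. Origin in the middle of its underside, x the short way, z up.
- key_round (a joint): How far the round key is pressed, m: 0 up, 0.005 fully down; about 5 N takes it fully down and it springs back.
- key_round_top (a point): Middle of the top face of the round key (white disc 26 mm across), 46 mm above the table when up, 10 mm above its grey surround of 42 x 42 mm; pressed straight down.
- key_square (a joint): How far the square key is pressed, m: 0 up, 0.005 fully down; about 5 N takes it fully down and it springs back.
- key_square_top (a point): Middle of the top face of the square key (white square 23 x 23 mm), 46 mm above the table when up, 10 mm above its grey surround of 42 x 42 mm; pressed straight down.
- key_oblong (a joint): How far the oblong key is pressed, m: 0 up, 0.005 fully down; about 5 N takes it fully down and it springs back.
- key_oblong_top (a point): Middle of the top face of the oblong key (white bar 34 mm long (along the panel's x) and 12 mm wide), 46 mm above the table when up, 10 mm above its grey surround of 42 x 42 mm; pressed straight down.
- tray: Bystander: loose white open tray 80 x 100 x 22 mm high, origin under its middle. Leave alone.
- fossil: Bystander: loose reddish round fossil, 48 mm across, 22 mm high, lying in the tray; origin under its middle. Leave alone.
- jar: Bystander: loose closed glass jar, 52 mm across, 75 mm high, origin under its middle. Leave alone.
- brush: Bystander: loose brush lying on the table in front of the robot, origin under its middle, lying along its x axis. Leave alone.

How it is judged:
By the outcome, as a careful person would: the job done as asked, in the order asked, and still so for the second after the job is handed in, while the arm keeps its last pose, push and grip.
It also fails if it takes over 58 s, if anything falls off the work surface, if the arm or the gripper's body presses on something with over 40 N, if the wrist force passes 120 N, or if a joint passes its speed limit or range.

## Robot

A 6-joint arm with a two-finger parallel gripper is mounted at the origin on the work surface. World frame = base frame: x ahead of the robot, y to its left, z up, the work surface at z = 0. Lengths are in m, angles in degrees, forces in N, time in s.
With the tool pointing down it reaches from about 0.25 to 0.725 m from the base axis. Payload 9.7 kg.
Tool frame: the origin (TCP) lies midway between the tips of the shut fingers; the grasp point (between the pads) lies 19 mm behind it; z points along the fingers, x is the direction in which the jaws open and shut, and the axes are right-handed (so a half turn about z gives the same grasp; the last joint's range is limited). The gripper opens to 85 mm and grips with 20 to 120 N. Pads are 22 mm wide; open, the fingers measure 114 mm over their backs; the gripper's body (76 mm by 85 mm) begins 54 mm behind the grasp point. The pads swing forward as they close: fully open they stand 13 mm farther back than shut.
Start: joints at [-72.88, 4.979, 10.078, 95.1, 0, 90], TCP at [0.162, -0.526, 0.231] pointing down, gripper open.
Joint ranges: [-179.16, 179.16], [-48.56, 103.87], [-65.8, 70.77], [-126.05, 130.52], [-82.76, 87.17], [-180, 180]. Speed limits (degrees/s): [127.2, 127.2, 147.25, 180, 180, 180].

## Interface

Orientations are given as [roll, pitch, yaw] about the fixed x, y, z axes, in that order (R = Rz(yaw) Ry(pitch) Rx(roll)).
In Python, from workcell import sensors, camera, get_calibration, bot, recognise, place_of gives the robot as it stands. The module is installed in compiled form; this text tells all that it offers.
- The arm moves only by the tool send_rows, never from a script. Its argument "plan" is a list of rows, each a list of 3 entries, a list of its own where there are three numbers: the shift along the tool's x, y, z normalised to -1 to 1, where 1 is 0.3 m, then the turn, a rotation vector about the tool's x, y, z normalised to -1 to 1, where 1 is pi rad, then the closure, from -1 (fully open) to 1 (shut). In form: [[[x, y, z], [rx, ry, rz], claw], ...]. A call has 1 to 10 rows; each row is the pose to reach, as a shift and turn from the pose commanded when the call began, along the tool's axes at that moment, turning the shorter way round; what a row does not reach only later rows make up. A row lasts 1/10 s, in which the tool goes at most 50 mm and 8.59 degrees, less where a joint would pass 70% of its speed; a pose out of reach is approached as far as the arm can. A call with a number of a shift or a turn outside -1 to 1 is refused whole. A call with a gripper value outside its range is refused whole. The fingers move at their own pace and stop on an object; "force" is the grip in N (left out, the last holds). Time passes only in rows, so rows that repeat a pose let the fingers close. It gives the time, the measured TCP pose, the force and the opening at its end, in the units of the state.
- sensors.get_obs(): the state, without advancing time (a new reading comes with each control period).
- camera(name): name is "side" or "top"; returns the picture (384x512x3 uint8, blue, green, red); there is no depth.
- get_calibration(name): a dict with "fx", "fy", "cx", "cy" (pixels), "R" (3x3) and "t" (3): a world point X has camera coordinates R X + t. Camera axes: x right, y down, z forward; pixel columns grow to the right and rows downward; lengths in m; the calibration is good to about 2 mm. A picture is of the moment at which its call begins. get_calibration takes no time and is no camera call.
- bot.job_done(): hands the job in, once; it reports no verdict.
Trained networks look in the newest picture that a camera, given by its name, has taken for a name from the list of things; names that differ only in an ending like _2 or _b are one class to them, and where a whole thing is asked for, a point or a joint stands for the part that bears it (a point fixed in the world has none). Each returns a list of dicts, best first, with "p" (0 to 1); they miss things now and then, are a little off and sometimes report something else, mostly with a low value. They report only what shows in the picture. A call takes as long as a camera call.
- recognise(label, camera): "point" ([column, row] in pixels, amid what is visible of it).
- place_of(label, camera): "point" ([column, row] in pixels: a listed point, or the origin of a listed thing).
The state is a dict: "time": time; "q": joint angles; "qd": joint speeds; "joint_efforts": joint torques, N m; "ee_pos": TCP position; "tcp_rot": TCP orientation; "wrist_force": force on the tool from outside, world axes, zero at the start; "torque": the same for the moment, N m; "opening": finger opening in m.
Only numpy, scipy, OpenCV 4.12 (cv2) and the standard library are available. Lean on these libraries where they do the work, as an engineer would, in place of code of your own. Each camera call takes 0.05 s, during which the arm holds its last target. There are 200 camera calls.

## Working session

There is one attempt and no reset: what is moved stays moved. The work goes in short steps, Python scripts to look and compute and a tool call to move; the robot and the scene stay as the last step left them, time stands still between calls to the robot, and variables do not carry over. Pictures are saved under pics/ and viewed, on a budget of 10 in all, crops included, one or two more only if the job needs it, and the job is handed in when it is done.

Besides the shell and the picture viewer there is one more tool, called by a JSON object that holds its "method" and its "body", one argument or row to a line. send_rows: Moves the arm, as the interface text tells. Scaled input: -1 to 1 covers 0.3 m each way for a shift and pi rad each way for a turn. Its arguments: {"type":"object","properties":{"plan":{"type":"array"},"force":{"type":"number"}},"required":["plan"]}

```bash
mkdir -p pics; cat > h.py <<'E'
import numpy as np, cv2
from workcell import sensors, camera, get_calibration, bot, recognise, place_of
def ray(cam,p):
    c=get_calibration(cam); R=np.array(c["R"]); t=np.array(c["t"])
    d=R.T@np.array([(p[0]-c["cx"])/c["fx"],(p[1]-c["cy"])/c["fy"],1]); return -R.T@t,d/np.linalg.norm(d)
def at_z(cam,p,z):
    o,d=ray(cam,p); return o+d*(z-o[2])/d[2]
def proj(cam,X):
    c=get_calibration(cam); x=np.array(c["R"])@np.array(X)+np.array(c["t"]); return np.array([c["fx"]*x[0]/x[2]+c["cx"],c["fy"]*x[1]/x[2]+c["cy"]])
E
cat > look.py <<'E'
from h import *
Z=dict(key_round_top=.046,key_square_top=.046,key_oblong_top=.046,panel=0,stand=0,grip_pinch=.21,lock_face=.21,pointer=.173,marker=.164,tray=0,jar=0,brush=0)
for cam in("top","side"):
    im=camera(cam); cv2.imwrite(f"pics/{cam}0.png",im)
    for k,z in Z.items():
        r=place_of(k,cam)
        print(cam,k,[(np.round(a["point"],1).tolist(),round(a["p"],2),np.round(at_z(cam,a["point"],z),4).tolist()) for a in r[:2]])
print(sensors.get_obs())
for c in("top","side"): print(c,ray(c,[256,192]))
E
python3 look.py
```

```text
top key_round_top [([208.0, 173.9], 0.73, [0.6794, 0.1488, 0.046]), ([390.9, 239.3], 0.43, [0.4745, -0.3881, 0.046])]
top key_square_top [([373.9, 234.8], 0.38, [0.4882, -0.3399, 0.046])]
top key_oblong_top [([282.0, 198.0], 0.72, [0.6014, -0.0744, 0.046]), ([359.1, 234.0], 0.62, [0.4911, -0.297, 0.046])]
top panel [([370.7, 238.2], 0.74, [0.4817, -0.3427, 0.0]), ([150.3, 219.1], 0.2, [0.5494, 0.3335, 0.0])]
top stand [([147.7, 218.5], 0.93, [0.5514, 0.3417, 0.0])]
top grip_pinch [([192.0, 190.7], 0.98, [0.5942, 0.1646, 0.21]), ([375.4, 235.0], 0.25, [0.4745, -0.2964, 0.21])]
top lock_face []
top pointer [([207.5, 174.3], 0.64, [0.6463, 0.1309, 0.173])]
top marker [([259.8, 166.5], 0.55, [0.6681, -0.0104, 0.164]), ([149.0, 218.1], 0.51, [0.5308, 0.287, 0.164])]
top tray [([289.9, 194.9], 0.96, [0.6193, -0.1016, 0.0])]
top jar [([307.8, 156.0], 0.53, [0.7445, -0.162, 0.0])]
top brush [([253.2, 251.8], 0.83, [0.4452, 0.0147, 0.0])]
side key_round_top [([341.8, 155.6], 0.52, [0.4734, -0.4031, 0.046])]
side key_square_top [([331.9, 161.3], 0.55, [0.4929, -0.3548, 0.046]), ([324.1, 176.0]
[... 858 characters left out ...]
04145708,  0.01675157,  0.07215767, -0.04123573,  0.09520359,
        0.05105494]), 'joint_efforts': array([-9.88592874e-04, -5.20114517e+01,  4.64848602e+01,  2.06032375e-03,
       -6.34463959e-05,  6.19635756e-06]), 'ee_pos': array([ 0.16185914, -0.52562735,  0.23130444]), 'tcp_rot': array([ 1.79995307e+02, -1.01538426e-03, -7.28854021e+01]), 'wrist_force': array([-0.23062822,  0.92815138, -0.56809842]), 'torque': array([-0.00640102,  0.01447308,  0.02047149]), 'opening': 0.08545301961947147}
top (array([ 0.39909603, -0.02011739,  1.15734499]), array([ 0.19573191,  0.02058648, -0.98044134]))
side (array([0.16857115, 0.70892375, 1.02367963]), array([ 0.36257169, -0.58388213, -0.72637692]))
```

```bash
python3 - <<'E'
import cv2,numpy as np
t=cv2.imread("pics/top0.png");s=cv2.imread("pics/side0.png")
cv2.imwrite("pics/a.png",cv2.resize(t[120:280,100:420],None,fx=2.5,fy=2.5,interpolation=cv2.INTER_CUBIC))
a=cv2.resize(t[205:265,340:410],(400,343),interpolation=cv2.INTER_CUBIC)
b=cv2.resize(s[135:195,300:370],(400,343),interpolation=cv2.INTER_CUBIC)
cv2.imwrite("pics/b.png",np.hstack([a,b]))
E
```

```text
(no output)
```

View pics/a.png

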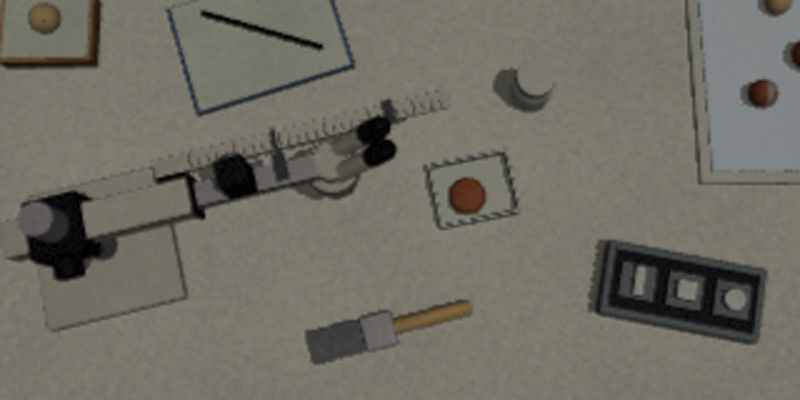

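View pics/b.png

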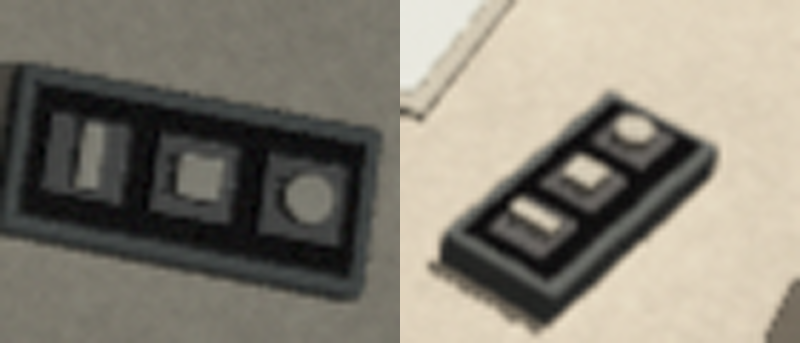

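```bash
python3 - <<'E'
from h import *
t=cv2.imread("pics/top0.png");s=cv2.imread("pics/side0.png")
# crops: white key blobs
for cam,im,b,th in(("top",t,(205,265,340,410),None),("side",s,(135,195,300,370),None)):
    for z in[.046]:
        pts={"top":dict(o=(355.7,231.9),s=(375,235.6),r=(394,239.3)),"side":dict(o=(324.3,173.4),s=(332.7,165.2),r=(341,157.7))}[cam]
        for k,p in pts.items():
            x,y=map(round,p); g=cv2.cvtColor(im,cv2.COLOR_BGR2GRAY).astype(float)[y-5:y+6,x-5:x+6]
            w=np.clip(g-0.5*(g.max()+np.median(g[g<0.75*g.max()])),0,None)
            n,l=cv2.connectedComponents((w>0).astype(np.uint8)); w=w*(l==l[5,5])
            yy,xx=np.mgrid[-5:6,-5:6]; q=(x+(w*xx).sum()/w.sum(),y+(w*yy).sum()/w.sum())
            print(cam,k,np.round(q,2),at_z(cam,q,.046).round(4))
for q in[(255.8,162.6),(259.8,166.5)]: print(at_z("top",q,.168))
a=cv2.resize(t[145:205,180:290],(800,436),interpolation=cv2.INTER_CUBIC)
cv2.imwrite("pics/c.png",np.clip(a*1.5,0,255).astype(np.uint8))
E
```

```text
top o [355.63 231.95] [ 0.4972 -0.2873  0.046 ]
top s [374.71 235.55] [ 0.486  -0.3421  0.046 ]
top r [393.88 239.3 ] [ 0.4744 -0.3967  0.046 ]
side o [323.24 172.05] [ 0.4968 -0.2854  0.046 ]
side s [331.99 164.42] [ 0.4857 -0.339   0.046 ]
side r [340.65 156.9 ] [ 0.4743 -0.394   0.046 ]
[6.78162320e-01 3.20538709e-04 1.68000000e-01]
[ 0.66701159 -0.01042007  0.168     ]
```

View pics/c.png

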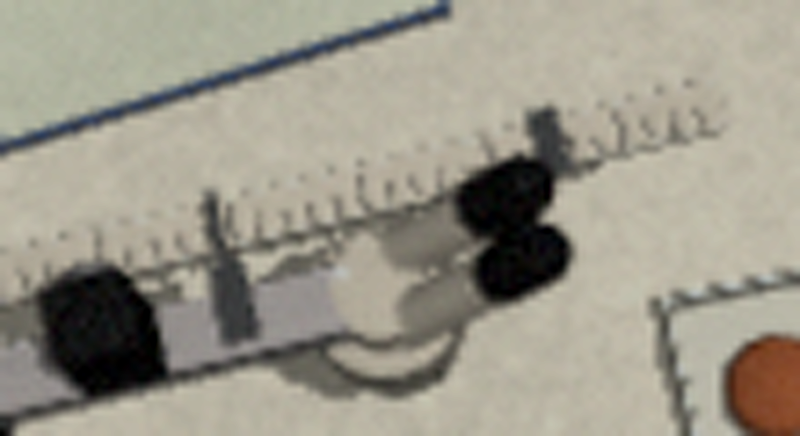

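```bash
cat >> h.py <<'E'
from scipy.spatial.transform import Rotation as Ro
def rows(start,rot,*targets):
    """targets (xyz, yaw) -> normalised shift / turn"""
    R0=Ro.from_euler('xyz',rot,degrees=True)
    for p,y in targets:
        s=R0.inv().apply(np.array(p)-start)/.3; v=(R0.inv()*Ro.from_euler('xyz',[180,0,y],degrees=True)).as_rotvec()/np.pi
        print(np.round(s,4).tolist(),np.round(v,4).tolist())
E
```

{"method": "send_rows", "body": {
  "plan": [
    [[-0.1,-0.9,0.3],[0,0,-0.339],1],
    [[-0.1,-0.9,0.3],[0,0,-0.339],1],
    [[-0.1,-0.9,0.3],[0,0,-0.339],1],
    [[-0.1,-0.9,0.3],[0,0,-0.339],1],
    [[-0.1,-0.9,0.3],[0,0,-0.339],1],
    [[-0.1,-0.9,0.3],[0,0,-0.339],1],
    [[-0.1,-0.9,0.3],[0,0,-0.339],1],
    [[-0.1,-0.9,0.3],[0,0,-0.339],1],
    [[-0.1,-0.9,0.3],[0,0,-0.339],1]
  ],
  "force": 20
}}

```text
time: 2.2
ee_pos: [0.4109, -0.4177, 0.1415]
tcp_rot: [180.0, -0.0, -12.1]
wrist_force: [-0.3, 0.1, 0.7]
opening: 0.0
```

```bash
python3 - <<'E'
from h import *
o=sensors.get_obs()
y=-12.1
rows(o["ee_pos"],[180,0,y],*[((*p,z),y) for p in((.4744,-.3955),(.486,-.3408),(.497,-.2866)) for z in(.06,.042,.040)])
E
```

```text
[0.1913, -0.1166, 0.2717] [0.0, 0.0, 0.0]
[0.1913, -0.1166, 0.3317] [0.0, 0.0, 0.0]
[0.1913, -0.1166, 0.3384] [0.0, 0.0, 0.0]
[0.1909, -0.3029, 0.2717] [0.0, 0.0, 0.0]
[0.1909, -0.3029, 0.3317] [0.0, 0.0, 0.0]
[0.1909, -0.3029, 0.3384] [0.0, 0.0, 0.0]
[0.1889, -0.4873, 0.2717] [0.0, 0.0, 0.0]
[0.1889, -0.4873, 0.3317] [0.0, 0.0, 0.0]
[0.1889, -0.4873, 0.3384] [0.0, 0.0, 0.0]
```

{"method": "send_rows", "body": {
  "plan": [
    [[0.191,-0.117,0.27],[0,0,0],1],
    [[0.191,-0.117,0.27],[0,0,0],1],
    [[0.191,-0.117,0.27],[0,0,0],1],
    [[0.191,-0.117,0.31],[0,0,0],1],
    [[0.191,-0.117,0.325],[0,0,0],1],
    [[0.191,-0.117,0.332],[0,0,0],1],
    [[0.191,-0.117,0.336],[0,0,0],1],
    [[0.191,-0.117,0.338],[0,0,0],1],
    [[0.191,-0.117,0.338],[0,0,0],1]
  ]
}}

```text
time: 3.1
ee_pos: [0.474, -0.3957, 0.0411]
tcp_rot: [179.9, -0.0, -11.9]
wrist_force: [-3.6, 0.2, 6.0]
opening: -0.0001
```

{"method": "send_rows", "body": {
  "plan": [
    [[0,0,0.006],[0,0,0],1],
    [[0,0,0.01],[0,0,0],1],
    [[0,0,0.01],[0,0,0],1]
  ]
}}

```text
time: 3.4
ee_pos: [0.4741, -0.3957, 0.0407]
tcp_rot: [179.9, -0.1, -11.9]
wrist_force: [-10.9, 4.9, 24.4]
opening: 0.0002
```

{"method": "send_rows", "body": {
  "plan": [
    [[0,0,-0.1],[0,0,0],1],
    [[0,0,-0.1],[0,0,0],1],
    [[0,-0.186,-0.09],[0,0,0],1],
    [[0,-0.186,-0.08],[0,0,0],1],
    [[0,-0.186,-0.06],[0,0,0],1],
    [[0,-0.186,-0.03],[0,0,0],1],
    [[0,-0.186,-0.015],[0,0,0],1],
    [[0,-0.186,-0.005],[0,0,0],1],
    [[0,-0.186,-0.002],[0,0,0],1],
    [[0,-0.186,-0.002],[0,0,0],1]
  ]
}}

```text
time: 4.4
ee_pos: [0.4861, -0.3411, 0.0407]
tcp_rot: [180.0, -0.1, -11.9]
wrist_force: [-8.3, 9.1, 27.0]
opening: -0.0001
```

{"method": "send_rows", "body": {
  "plan": [
    [[0,0,0],[0,0,0],1],
    [[0,0,0],[0,0,0],1]
  ]
}}

```text
time: 4.6
ee_pos: [0.4861, -0.3411, 0.0407]
tcp_rot: [180.0, -0.1, -11.9]
wrist_force: [-7.9, 7.4, 27.6]
opening: -0.0003
```

{"method": "send_rows", "body": {
  "plan": [
    [[0,0,-0.1],[0,0,0],1],
    [[0,0,-0.1],[0,0,0],1],
    [[-0.002,-0.184,-0.09],[0,0,0],1],
    [[-0.002,-0.184,-0.08],[0,0,0],1],
    [[-0.002,-0.184,-0.06],[0,0,0],1],
    [[-0.002,-0.184,-0.03],[0,0,0],1],
    [[-0.002,-0.184,-0.015],[0,0,0],1],
    [[-0.002,-0.184,-0.005],[0,0,0],1],
    [[-0.002,-0.184,0],[0,0,0],1],
    [[-0.002,-0.184,0],[0,0,0],1]
  ]
}}

```text
time: 5.6
ee_pos: [0.4966, -0.2871, 0.0406]
tcp_rot: [180.0, -0.1, -11.9]
wrist_force: [-9.2, 5.4, 27.1]
opening: 0.0001
```

{"method": "send_rows", "body": {
  "plan": [
    [[0,0,0],[0,0,0],1],
    [[0,0,0],[0,0,0],1]
  ]
}}

```text
time: 5.8
ee_pos: [0.4966, -0.2871, 0.0406]
tcp_rot: [180.0, -0.1, -11.9]
wrist_force: [-9.1, 6.6, 28.6]
opening: 0.0001
```

```bash
python3 - <<'E'
from h import *
for a,b in(((130,277),(600,162)),((0,420),(345,345))):
    P=[at_z("top",(180+x/7.27-.4,145+y/7.27-.4),.164) for x,y in(a,b)]; d=P[1]-P[0]; print(np.degrees(np.arctan2(d[1],d[0])))
u=np.array([.0424,-.1744]);u/=np.linalg.norm(u);print(np.degrees(np.arctan2(u[1],u[0])))
pt=at_z("top",(180+211/7.27-.4,145+215/7.27-.4),.173)[:2];mk=at_z("top",(255.2,163.7),.168)[:2]
print(pt,mk,(mk-pt)@u, (mk-np.array([.5942,.1648]))@u-.045,(mk-np.array([.5942,.1648]))@[-u[1],u[0]])
o=sensors.get_obs();g=np.array([.5942,.1648])
p0=np.array([.4966,-.2871,.037])
rows(p0,[180,0,-12.1],((*(p0[:2]+[0,.05]),.31),-12.1),((.55,.0,.31),13.5))
rows(np.array([.55,0,.31]),[180,0,13.5],((*g,.31),13.5),((*g,.191),13.5))
E
```

```text
-76.76540791449807
-78.35461807877616
-76.3353996194431
[0.64659933 0.12782351] [0.67509224 0.0019852 ] 0.12900758744926744 0.13231617444571964 0.04013958585345002
[-0.0349, -0.163, -0.91] [0.0, 0.0, 0.0]
[-0.0266, -0.9731, -0.91] [0.0, 0.0, -0.1422]
[0.2715, -0.4998, -0.0] [0.0, 0.0, 0.0]
[0.2715, -0.4998, 0.3967] [0.0, 0.0, 0.0]
```

{"method": "send_rows", "body": {
  "plan": [
    [[0,0,-0.15],[0,0,0],-1],
    [[0,0,-0.3],[0,0,0],-1],
    [[0,-0.1,-0.45],[0,0,-0.03],-1],
    [[0,-0.2,-0.6],[0,0,-0.06],-1],
    [[0,-0.35,-0.75],[0,0,-0.1],-1],
    [[-0.02,-0.5,-0.91],[0,0,-0.142],-1],
    [[-0.027,-0.65,-0.91],[0,0,-0.142],-1],
    [[-0.027,-0.8,-0.91],[0,0,-0.142],-1],
    [[-0.027,-0.973,-0.91],[0,0,-0.142],-1],
    [[-0.027,-0.973,-0.91],[0,0,-0.142],-1]
  ]
}}

```text
time: 6.8
ee_pos: [0.5494, 0.0038, 0.3101]
tcp_rot: [-180.0, -0.0, 13.8]
wrist_force: [-0.1, -0.0, -0.1]
opening: 0.0854
```

{"method": "send_rows", "body": {
  "plan": [
    [[0.1,-0.18,0],[0,0,0],-1],
    [[0.18,-0.35,0],[0,0,0],-1],
    [[0.271,-0.5,0],[0,0,0],-1],
    [[0.271,-0.5,0],[0,0,0],-1],
    [[0.271,-0.5,0],[0,0,0],-1]
  ]
}}

```text
time: 7.3
ee_pos: [0.593, 0.1683, 0.3084]
tcp_rot: [-180.0, 0.1, 13.8]
wrist_force: [0.5, 0.5, 0.1]
opening: 0.0852
```

{"method": "send_rows", "body": {
  "plan": [
    [[0.001,0.012,0.1],[0,0,0.002],-1],
    [[0.001,0.012,0.2],[0,0,0.002],-1],
    [[0.001,0.012,0.28],[0,0,0.002],-1],
    [[0.001,0.012,0.34],[0,0,0.002],-1],
    [[0.001,0.012,0.39],[0,0,0.002],-1],
    [[0.001,0.012,0.39],[0,0,0.002],-1],
    [[0.001,0.012,0.39],[0,0,0.002],-1]
  ]
}}

```text
time: 8.0
ee_pos: [0.5934, 0.1616, 0.1938]
tcp_rot: [180.0, 0.0, 13.3]
wrist_force: [0.7, -0.7, -0.2]
opening: 0.0854
```

```bash
python3 - <<'E'
from h import *
o=sensors.get_obs();print(o["ee_pos"],o["tcp_rot"],o["wrist_force"])
t=camera("top");s=camera("side")
cv2.imwrite("pics/d.png",np.clip(1.3*np.vstack([cv2.resize(t[140:215,150:290],(560,300),interpolation=2),cv2.resize(s[165:240,170:310],(560,300),interpolation=2)]),0,255).astype(np.uint8))
E
```

```text
[0.5933822  0.1615865  0.19376492] [1.79991349e+02 1.37186784e-02 1.32650929e+01] [ 0.73155671 -0.70296675 -0.2257905 ]
```

View pics/d.png

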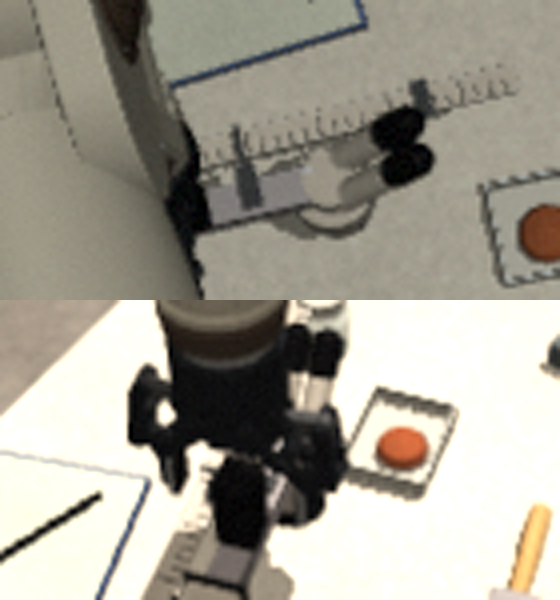

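{"method": "send_rows", "body": {
  "plan": [
    [[0.005,-0.01,0.008],[0,0,0],-0.3],
    [[0.005,-0.01,0.008],[0,0,0],0.0],
    [[0.005,-0.01,0.008],[0,0,0],1],
    [[0.005,-0.01,0.008],[0,0,0],1],
    [[0.005,-0.01,0.008],[0,0,0],1],
    [[0.005,-0.01,0.008],[0,0,0],1],
    [[0.005,-0.01,0.008],[0,0,0],1],
    [[0.005,-0.01,0.008],[0,0,0],1]
  ],
  "force": 50
}}

```text
time: 8.9
ee_pos: [0.5956, 0.1665, 0.1922]
tcp_rot: [-180.0, -0.2, 13.4]
wrist_force: [5.8, 2.0, 1.9]
opening: 0.0312
```

{"method": "send_rows", "body": {
  "plan": [
    [[0,0.02,0],[0,0,0],1],
    [[0,0.05,0],[0,0,0],1],
    [[0,0.09,0],[0,0,0],1],
    [[0,0.13,0],[0,0,0],1],
    [[0,0.17,0],[0,0,0],1],
    [[0,0.21,0],[0,0,0],1],
    [[0,0.25,0],[0,0,0],1],
    [[0,0.29,0],[0,0,0],1],
    [[0,0.33,0],[0,0,0],1],
    [[0,0.33,0],[0,0,0],1]
  ]
}}

```text
time: 9.9
ee_pos: [0.6184, 0.0697, 0.1921]
tcp_rot: [-180.0, -0.2, 13.3]
wrist_force: [5.7, 5.4, 2.1]
opening: 0.0306
```

```bash
python3 - <<'E'
from h import *
o=sensors.get_obs();print(o["ee_pos"],o["tcp_rot"],o["wrist_force"],o["opening"])
t=camera("top");print(place_of("pointer","top"),place_of("marker","top"))
cv2.imwrite("pics/e_raw.png",t)
cv2.imwrite("pics/e.png",np.clip(1.4*cv2.resize(t[145:205,190:290],(800,480),interpolation=2),0,255).astype(np.uint8))
E
```

```text
[0.6184176  0.06968627 0.19213264] [-179.95200366   -0.23047894   13.34179985] [5.72430906 5.4442884  2.09289165] 0.030567295955252666
[{'point': [243.9, 164.1], 'p': 0.71}] []
```

View pics/e.png

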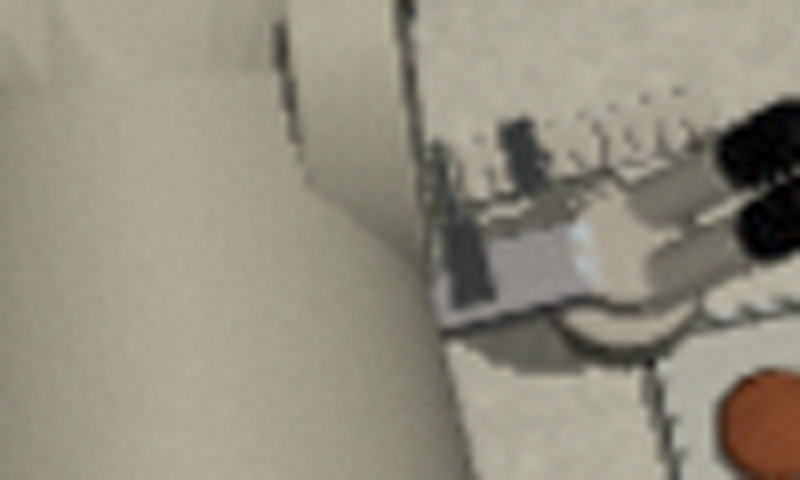

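```bash
python3 - <<'E'
from h import *
f=lambda x,y,z:at_z("top",(190+x/8-.44,145+y/8-.44),z)[:2]
u=np.array([np.cos(np.radians(-76.6)),np.sin(np.radians(-76.6))])
print((f(523,155,.168)-f(442,175,.173))@u,(f(523,155,.168)-f(442,175,.175))@u)
t=cv2.imread("pics/e_raw.png"); g=cv2.cvtColor(t,6).astype(int)
print(g[157:172,240:262])
E
```

```text
0.028418293752871287 0.02844508181308578
[[ 85  60  92 118 121 118 120 121 120 121 121 124 125 122 121 122 123 122
  121 123 123 124]
 [ 96  64  81 118 122 119 121 122 121 121 120 121 122 121 121 120 123 122
  121 122 124 125]
 [106  69  81 115 119 119 122 122 125 121 120 119 114 113 109  91 109 122
  121 119 122 124]
 [106  69  78 116 120 121 121 125 126 122 121 120  87  72  52  42  70 115
  106 112 121 119]
 [103  67  66 114 118 119 122 125 126 117 119 121  72  41  41  40  71 110
  116 117 118 116]
 [102  70  63 106  88 105 117 123 125 105 105 116  75  42  40  42  51  99
  116 115 115 117]
 [100  76  56  77  56  73  98 114 121 119 115 117  83  50  42  42  42  72
  101 113 116 109]
 [ 98  79  54  81  58  68  86 108 116 117 116 115 116  72  40  41  42  51
   61 105 116  89]
 [ 95  89  62  59  53  54  89  89 112 117 113 111 116  70  42  41  41  67
   70 105 116 116]
 [ 92  97  67  64  56  45 100  80 110 116 103  88 108  74  43  39  43  42
   79 104 107 111]
 [ 92  94  64  72  61  47  84  75 109 118 116  87 108  88  55  42  43  45
   59  75  62  53]
 [ 91  91  62  62  55  48  69  74 104 119 118  97 103 111  67  41  43  50
   52  67  68  65]
 [ 90  91  65  77  54  52  59  80  86 107 114  84  60  57  47  65  55  63
   68  66  69  73]
 [ 85  88  69  65  53  52  45  64  59  60  61  81  83  82  85 108  83  66
   65  66  65  92]
 [ 84  84  73  56  51  50  42  58  62  70  83 107 114 113 110  80  66  67
   67  67  64  65]]
```

{"method": "send_rows", "body": {
  "plan": [
    [[0,0.03,0],[0,0,0],1],
    [[0,0.06,0],[0,0,0],1],
    [[0,0.08,0],[0,0,0],1],
    [[0,0.093,0],[0,0,0],1],
    [[0,0.093,0],[0,0,0],1],
    [[0,0.093,0],[0,0,0],1]
  ]
}}

```text
time: 10.65
ee_pos: [0.6246, 0.0436, 0.1922]
tcp_rot: [-179.9, -0.2, 13.4]
wrist_force: [3.2, 5.1, 2.4]
opening: 0.0311
```

```bash
python3 - <<'E'
from h import *
o=sensors.get_obs();print(o["ee_pos"],o["tcp_rot"],o["wrist_force"],o["opening"])
t=camera("top");print(place_of("pointer","top"),place_of("marker","top"))
s=camera("side");print(place_of("pointer","side"),place_of("marker","side"))
cv2.imwrite("pics/f_raw.png",t)
p=proj("side",(.675,.002,.168)).astype(int);print(p)
a=cv2.resize(t[150:185,235:285],(800,560),interpolation=2)
cv2.imwrite("pics/f.png",np.clip(1.5*a,0,255).astype(np.uint8))
b=cv2.resize(s[p[1]-25:p[1]+25,p[0]-35:p[0]+35],(784,560),interpolation=2);cv2.imwrite("pics/g.png",b)
E
```

```text
[0.62460875 0.04355711 0.19218322] [-179.93944895   -0.22816724   13.39066312] [3.20315665 5.1037613  2.40090759] 0.0311164087214681
[{'point': [253.0, 161.6], 'p': 0.67}] []
[{'point': [234.6, 177.3], 'p': 0.57}] []
[237 178]
```

View pics/f.png

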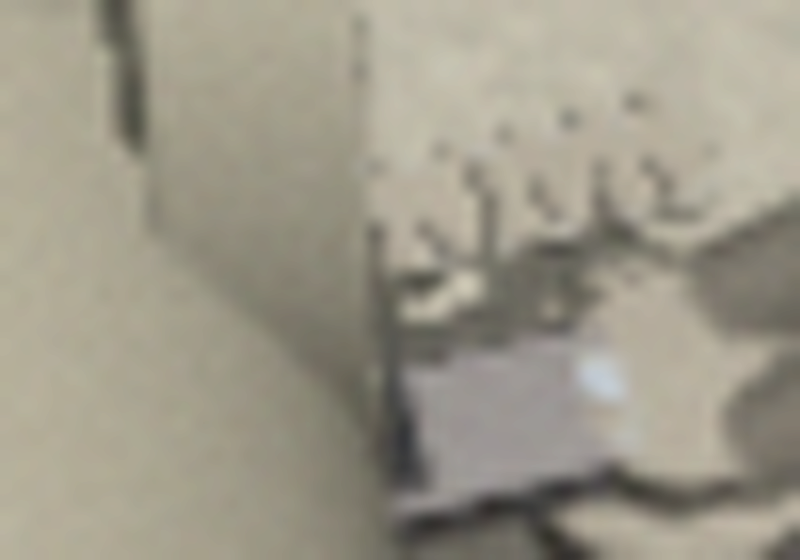

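View pics/g.png

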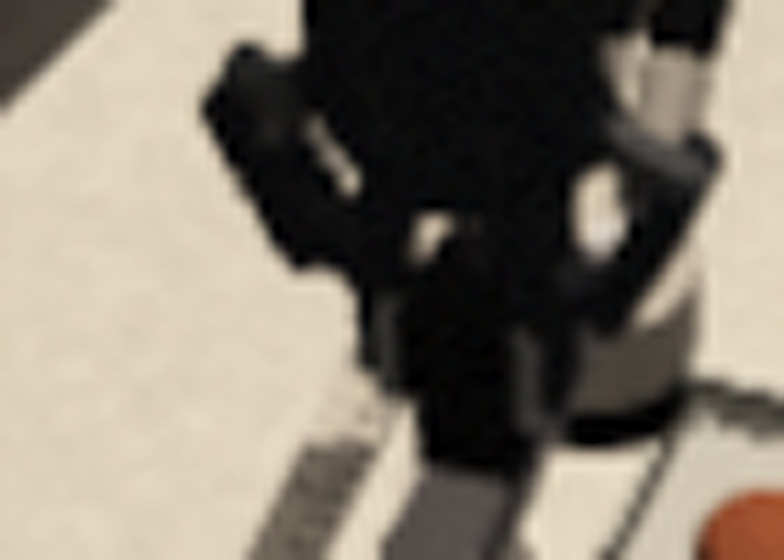

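{"method": "send_rows", "body": {
  "plan": [
    [[0,0.003,0],[0,0,0],1],
    [[0,0.007,0],[0,0,0],1],
    [[0,0.007,0],[0,0,0],1],
    [[0,0.007,0],[0,0,0],1],
    [[0,0.007,0],[0,0,0],1]
  ]
}}

```text
time: 11.45
ee_pos: [0.625, 0.0418, 0.1922]
tcp_rot: [-179.9, -0.2, 13.4]
wrist_force: [4.3, 6.1, 3.0]
opening: 0.0307
```

```bash
python3 - <<'E'
from h import *
o=sensors.get_obs();p=o["ee_pos"];print(p,o["tcp_rot"],o["wrist_force"],o["opening"],abs(o["qd"]).max())
u=np.array([np.cos(np.radians(-76.6)),np.sin(np.radians(-76.6))])
print("tcp since e",(p[:2]-[.61842,.06969])@u,"since grasp",(p[:2]-[.5956,.1665])@u)
t=camera("top");cv2.imwrite("pics/h_raw.png",t)
def track(f,c0,z,h=9):
    a=cv2.imread(f); x,y=c0
    a4=cv2.resize(a[y-h:y+h,x-h:x+h],None,fx=4,fy=4,interpolation=2)
    b4=cv2.resize(t,None,fx=4,fy=4,interpolation=2)
    r=cv2.matchTemplate(b4,a4,cv2.TM_CCOEFF_NORMED);_,m,_,l=cv2.minMaxLoc(r)
    c1=(l[0]/4+h,l[1]/4+h); print(f,c0,c1,round(m,3),"moved",(at_z("top",c1,z)-at_z("top",c0,z))[:2]@u)
# eyepiece tips (about 0.22 high), head
for c,z in(((287,163),.22),((290,172),.22),((265,173),.185)): track("pics/e_raw.png",c,z)
for c,z in(((249,171),.22),((252,181),.22)): track("pics/top0.png",c,z)
E
```

```text
[0.6250072  0.04181991 0.19216468] [-179.92343978   -0.22415829   13.40956187] [4.29053603 6.12435294 2.98424194] 0.030673237665134353 0.0767884756689805
tcp since e 0.028637919516629536 since grasp 0.1281008394438179
pics/e_raw.png (287, 163) (297.75, 160.5) 0.883 moved 0.02848235037769215
pics/e_raw.png (290, 172) (300.5, 169.5) 0.945 moved 0.02772125781837831
pics/e_raw.png (265, 173) (275.25, 170.5) 0.752 moved 0.028090950286972297
pics/top0.png (249, 171) (297.0, 159.5) 0.919 moved 0.12714033268228606
pics/top0.png (252, 181) (300.0, 169.25) 0.943 moved 0.12661141898489708
```

{"method": "send_rows", "body": {
  "plan": [
    [[0,0.003,0],[0,0,0],1],
    [[0,0.003,0],[0,0,0],1],
    [[0,0.003,0],[0,0,0],1],
    [[0,0.003,0],[0,0,0],1],
    [[0,0.003,0],[0,0,0],1]
  ]
}}

```text
time: 12.0
ee_pos: [0.6252, 0.041, 0.1922]
tcp_rot: [-179.9, -0.2, 13.4]
wrist_force: [4.0, 6.6, 2.0]
opening: 0.0307
```

```bash
python3 - <<'E'
from h import *
o=sensors.get_obs();print(o["time"],o["ee_pos"],o["wrist_force"],o["opening"],abs(o["qd"]).max())
print(bot.job_done())
E
```

```text
12.0 [0.62521273 0.04103123 0.19217862] [4.04631363 6.588195   1.97111913] 0.03069339113643856 0.1306850674055032
the job is handed in; nothing more can be done
None
```

I pressed the three keys in order, drew the boom out to the marker clip, and handed the job in at 12.0 s with the grip still held. I did not see the pointer over the clip at the end, because the arm hid both of them in the pictures. Its position there is worked out, not seen.

- **Keys:** The round, square and oblong keys each bottomed at about 40.7 mm above the table, with 24–29 N upward on the wrist.
- **Lock button:** I pinched the grip at 50 N. The final opening was 30.7 mm, below the 32 mm that marks the button fully in.
- **Boom:** It is drawn out about 128–129 mm by the arm's own reading. Tracking the eyepieces in the pictures, just before a last nudge of about 1 mm, gave 127 mm.
- **Where the clip is:** Three estimates of the distance the pointer had to travel disagreed:
  - 127.8 mm from the mid-pull picture, where pointer and clip stood close together, so I trusted this one most;
  - 129.0 mm from the first picture;
  - 132 mm from the grip position in the first pictures.

  The first two put the pointer within about 2 mm of the clip's middle; the third would put it 3–5 mm short. The clip reaches 6 mm either side of its middle.
- **At rest:** Joint speeds were about 0.1 degrees/s at hand-in. The tray, fossil, jar and brush were not touched on purpose, but I did not re-measure where they are.

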